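# Draw the stone tray out of its bay with the pull hook

## Robot

A 7-joint arm with a two-finger parallel gripper is mounted at the origin on a cart in front of the work surface, level with it; the furniture and walls round the work are solid. World frame = base frame: x ahead of the robot, y to its left, z up, the work surface at z = 0. Lengths are in m, angles in degrees, forces in N, time in s.
With the tool pointing down it reaches from about 0.4 to 0.85 m from the base axis. Payload 10.4 kg.
Tool frame: the origin (TCP) lies where the fingers leave the gripper's body, on its centre line; the fingertips stand 70 mm ahead of it and the grasp point (between the pads) lies 51 mm ahead of it; z points along the fingers, y is the direction in which the jaws open and shut (so a half turn about z gives the same grasp; the last joint's range is limited). The gripper opens to 87 mm and grips with 3 to 60 N. Pads are 19 mm wide; open, the fingers measure 117 mm over their backs; the gripper's body (75 mm by 190 mm) begins 51 mm behind the grasp point.
Start: joints at [-70.336, 19.034, -3.707, 83.658, 1.238, 77.344, -5.071], TCP at [0.224, 0.584, 0.292] pointing down, gripper open.
Joint ranges: [-148.97, 148.97], [-28.65, 121.19], [-84.17, 76.75], [9.2, 138.47], [-72.65, 252.65], [3.7, 117.97], [-149.18, 149.18]. Speed limits (degrees/s): [127.2, 127.2, 159.86, 159.86, 180, 180, 180].

## Interface

Orientations are given as a 3x3 rotation matrix whose columns are the frame's x, y, z axes.
In Python, from plant import env gives the robot as it stands. Calls block until the motion is done:
- env.goto(position, orientation): joint-space move of the TCP to a pose.
- env.line_to(position, rot=None, velocity=0.15, until_force=None): straight line of the TCP; rot=None keeps the orientation; velocity is the mean speed in m/s. With until_force (N) it stops when the force on the tool has changed by that much, and returns True; else False.
- env.goto_joints(angles): joint-space move.
- env.ungrasp() and env.grasp(f_grip=None): open the fingers fully, or close them until they stop; f_grip is the grip in N (None keeps the last).
- env.hold(seconds).
- env.solve_ik(position, orientation): joint angles nearest the present ones, or None.
- env.observe(): the state.
- env.camera(name): name is "scene" or "top" or "wrist"; returns the picture (384x512x3 uint8, blue, green, red); there is no depth.
- env.get_calibration(name): a dict with "fx", "fy", "cx", "cy" (pixels), "eye" and "attitude" of the camera in the world; the wrist camera has in their place "tool_from_camera" (4x4, takes a point from camera to tool coordinates, whose origin is the TCP and whose axes are the flange's). Camera axes: x right, y down, z forward; pixel columns grow to the right and rows downward; lengths in m; the calibration is good to about 2 mm. The wrist camera is an equidistant fisheye: a pixel r from the principal point sees the ray r / f radians off the axis. A picture is of the moment at which its call begins: read the wrist's pose just before it. get_calibration takes no time and is no camera call.
A pose or a line that the arm cannot do raises env.MotionError and nothing moves.
- env.finish_job(): hands the job in, once; it reports no verdict.
The state is a dict: "time_s": time; "qpos": joint angles; "dq": joint speeds; "tau": joint torques, N m; "eef_pos": TCP position; "tool_rot": TCP orientation; "force": force on the tool from outside, world axes, zero at the start; "torque": the same for the moment, N m; "width": finger opening in m.
Only numpy, scipy, OpenCV 4.12 (cv2) and the standard library are available. Lean on these libraries where they do the work, as an engineer would, in place of code of your own. Each camera call takes 0.05 s, during which the arm holds its last target. There are 200 camera calls.

## Task

Take the pull hook from the blue pad, drop its prong into the brass eye on the front of the wooden stone tray, and gently drag the tray out of its bay until you feel it come up firmly against the hidden stop; keep the pull on for about a second, never jerk or haul on it. Then unhook, leave the tray out, and stand the pull hook back upright on the blue pad. Move the tray only with the hook, never with the fingers, and leave the other things on the table alone.

Things in the scene. Friction and masses are not known exactly. Their poses are not given: they have to be found in the camera images.
- hook_grip (a point): Centre (half-way up) of the pull hook's light wooden handle, a block 90 x 20 x 40 mm (x, y, z) standing on its flat underside; grasp across its 20 mm width from above. x points towards the hook. A 6 mm steel rod runs forward, its axis 10 mm above this point, and at x = 110 mm bends down into a straight 6 mm prong with a round end. Mass 0.12 kg.
- hook_tip (a point): Lower end of the pull hook's prong: 110 mm ahead (x) of hook_grip and 16 mm below it. The rod's underside is 23 mm above this point.
- pad: Blue cloth pad, 220 x 120 x 3 mm, fixed on the table; origin at the centre of its underside. The pull hook stands on it at the start and must stand on it again at the end.
- eye (a point): Centre of the brass eye on the tray's front: a level ring (hole vertical) of 16 mm inner and 26 mm outer diameter, 5 mm wire, 30 mm above the table and 35 mm in front of the tray's front face. Its x axis points into the tray; the tray is drawn out along -x.
- tray: Wooden tray with dark stones fixed in it, 150 x 190 x 42 mm (x, y, z), loose on the table in the bay; origin at the centre of its underside, the front with the eye faces -x. Mass 0.35 to 0.6 kg; sliding it takes about 1.5 to 6 N. The hook may never press or pull on it with more than 25 N.
- bay: Low wooden bay fixed to the table: two side cheeks 196 mm apart (3 mm of play beside the tray) under a top board 224 mm wide, upper face 61 mm above the table. Origin on the table in its middle; the open front faces -x. Draw the tray out along the bay's -x axis. At the start the tray's origin is at x = +5 to +15 mm in the bay's frame.
- bay_mouth (a point): Middle of the front edge of the bay's top board, 70 mm in front of the bay's origin, 61 mm up; axes as the bay. A rigid stop hidden under the board, set anew each time, catches the tray's back wall when the tray's origin is somewhere between 42 and 68 mm in front of the bay's origin. Feel it as a sharp rise of the pull; hold about 9 N (over 5 N) beyond the sliding friction for a second.
- loupe: Reading lens with wooden handle, a bystander; origin at its underside.
- blower: Dark red rubber bulb, a bystander; origin at its underside.
- spoon_round: Wooden spoon, a bystander; origin at its underside.
- brush_small: Small red brush, a bystander; origin at its underside.
- brush_middle: Middle red brush, a bystander; origin at its underside.
Things that resemble listed ones, but are neither listed nor needed, are in the scene too. Of the things that look like the part that bears hook_grip, the larger one is meant.

How it is judged:
By the outcome, as a careful person would: the job done as asked, in the order asked, and still so for the second after the job is handed in, with the robot touching nothing.
It also fails if it takes over 72 s, if anything falls off the work surface, if the arm or the gripper's body presses on something with over 40 N, if the wrist force passes 120 N, or if a joint passes its speed limit or range.

## Working session

There is one attempt and no reset: what is moved stays moved. The work goes in short steps, each a Python script; the robot and the scene stay as the last script left them, time stands still between calls to the robot, and variables do not carry over. Pictures are saved under pics/ and viewed, about 8 in all and at most 12, crops included, and the job is handed in when it is done.

```bash
mkdir -p pics; ls; python3 - <<'E'
from plant import env
import cv2
for n in("scene","top"):
    cv2.imwrite(f"pics/{n}0.png",env.camera(n)); print(n,env.get_calibration(n))
print(env.get_calibration("wrist"))
o=env.observe();print(o)
E
```

```text
pics
scene {'fx': 478.2101980201712, 'fy': 478.2101980201712, 'cx': 255.5842406033772, 'cy': 196.6147104626401, 'eye': array([-0.07382893,  1.04416015,  1.17895731]), 'attitude': array([[-0.84314271, -0.35202269,  0.40643621],
       [-0.5373521 ,  0.57844179, -0.61372455],
       [-0.01905472, -0.73585673, -0.67686911]])}
top {'fx': 444.96922768417846, 'fy': 444.96922768417846, 'cx': 249.95880935249406, 'cy': 184.52877624375083, 'eye': array([0.36770096, 0.0669077 , 1.39072343]), 'attitude': array([[-0.02530549, -0.98965532,  0.14121605],
       [-0.9996786 ,  0.02483589, -0.00508717],
       [ 0.00152732, -0.1412994 , -0.98996573]])}
{'fx': 297.3186396354542, 'fy': 297.3186396354542, 'cx': 257.6639791412068, 'cy': 190.41471601778127, 'tool_from_camera': array([[ 2.17234607e-04, -9.66605636e-01, -2.56268409e-01,
         7.17639911e-02],
       [ 9.99999915e-01,  2.99605664e-04, -2.82383362e-04,
         1.54165200e-03],
       [ 3.49732816e-04, -2.56268326e-01,  9.66605619e-01,
        -9.30442547e-02],
       [ 0.00000000e+00,  0.00000000e+00,  0.00000000e+00,
         1.00000000e+00]])}
{'time_s': 0.1, 'qpos': array([-70.33629832,  19.06775597,  -3.70608337,  83.69857413,
         1.23669492,  77.34365482,  -5.07049857]), 'dq': array([ 0.0594628 , -0.07463363,  0.03549628, -0.17841361, -0.09260211,
       -0.13706218,  0.05368805]), 'tau': array([ 9.05375036e-04, -6.24539423e+01,  2.43435474e-02, -3.90720642e+01,
       -6.13878085e-02,  3.66898498e-02,  5.84902068e-05]), 'eef_pos': array([0.22347493, 0.58342085, 0.29156174]), 'tool_rot': array([[-9.33840038e-01,  3.57690686e-01, -3.96404360e-04],
       [ 3.57690903e-01,  9.33839319e-01, -1.15915335e-03],
       [-4.44403776e-05, -1.22425404e-03, -9.99999250e-01]]), 'force': array([ 0.46470742,  0.49149606, -0.05051785]), 'torque': array([-0.02244292, -0.03834777, -0.02294679]), 'width': 0.08690008504205092}
```

View pics/top0.png

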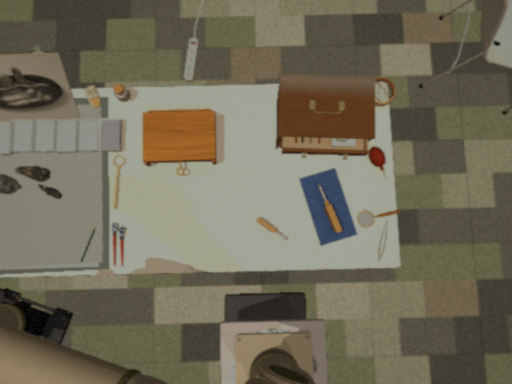

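View pics/scene0.png

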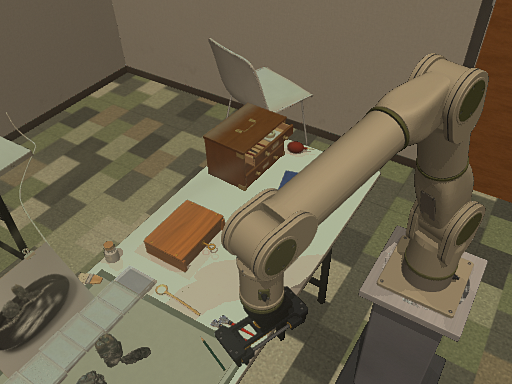

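```bash
cat > h.py <<'E'
import numpy as np, cv2
from plant import env
def ray(name,uv,st=None):
    c=env.get_calibration(name); u,v=uv
    if name!="wrist":
        d=c["attitude"]@np.array([(u-c["cx"])/c["fx"],(v-c["cy"])/c["fy"],1]); return np.array(c["eye"]),d
    a=np.array([u-c["cx"],v-c["cy"]]); r=np.hypot(*a); t=r/c["fx"]
    d=np.r_[a/max(r,1e-9)*np.sin(t),np.cos(t)]
    T=c["tool_from_camera"]; R=st["tool_rot"]
    return st["eef_pos"]+R@T[:3,3], R@T[:3,:3]@d
def onz(name,uv,z,st=None):
    o,d=ray(name,uv,st); return o+d*(z-o[2])/d[2]
def proj(name,p,st=None):
    c=env.get_calibration(name)
    if name!="wrist":
        q=np.array(c["attitude"]).T@(p-c["eye"]); return np.array([c["cx"],c["cy"]])+c["fx"]*q[:2]/q[2]
    T=c["tool_from_camera"]; q=T[:3,:3].T@(st["tool_rot"].T@(p-st["eef_pos"])-T[:3,3])
    t=np.arctan2(np.hypot(q[0],q[1]),q[2]); return np.array([c["cx"],c["cy"]])+c["fx"]*t*q[:2]/np.hypot(q[0],q[1])
def down(yaw):  # tool z down, tool x axis at yaw (deg) in world
    a=np.radians(yaw); x=np.array([np.cos(a),np.sin(a),0]); z=np.array([0,0,-1.]); return np.c_[x,np.cross(z,x),z]
E
python3 - <<'E'
from h import *
im=cv2.imread("pics/top0.png")
a=cv2.resize(im[80:190,105:255],None,fx=5,fy=5,interpolation=cv2.INTER_CUBIC)
b=cv2.resize(im[160:250,290:400],None,fx=5,fy=5,interpolation=cv2.INTER_CUBIC)
cv2.imwrite("pics/c1.png",np.vstack([cv2.resize(a[:, :],(600,440)),np.zeros((5,600,3),np.uint8),]))
for n,uv,z in [("handle",(333,215),.045),("rodend",(321,188),.045),("padc",(328,207),.003),("eye",(183,168),.03),("mouthL",(144,161),.061),("mouthR",(216,161),.061),("backL",(144,110),.061),("backR",(216,110),.061),("chestfront",(278,150),.05),("chestR",(366,153),.05),("loupe",(366,218),0.01),("spoon",(116,200),.01),("brush",(122,240),.01),("decoy",(268,226),.01)]:
    print(n,onz("top",uv,z).round(3))
hsv=cv2.cvtColor(im,cv2.COLOR_BGR2HSV)
for n,lo,hi,box in [("pad",(100,100,40),(125,255,160),(290,160,365,250)),("handle",(5,120,120),(25,255,255),(300,170,360,240))]:
    m=cv2.inRange(hsv,lo,hi); k=np.zeros_like(m); x0,y0,x1,y1=box; k[y0:y1,x0:x1]=m[y0:y1,x0:x1]
    c=max(cv2.findContours(k,0,2)[0],key=cv2.contourArea); r=cv2.minAreaRect(c); print(n,r)
    for p in cv2.boxPoints(r): print(onz("top",p,.003 if n=="pad" else .043).round(3))
E
```

```text
handle [ 0.46  -0.189  0.045]
rodend [ 0.544 -0.157  0.045]
padc [ 0.489 -0.183  0.003]
eye [0.619 0.266 0.03 ]
mouthL [0.638 0.38  0.061]
mouthR [0.632 0.161 0.061]
backL [0.798 0.382 0.061]
backR [0.793 0.159 0.061]
chestfront [ 0.664 -0.029  0.05 ]
chestR [ 0.648 -0.299  0.05 ]
loupe [ 0.451 -0.297  0.01 ]
spoon [0.526 0.479 0.01 ]
brush [0.402 0.458 0.01 ]
decoy [0.434 0.007 0.01 ]
pad ((327.7289123535156, 206.212158203125), (67.76403045654297, 34.851043701171875), 72.18110656738281)
[ 0.578 -0.101  0.003]
[ 0.61  -0.207  0.003]
[ 0.405 -0.261  0.003]
[ 0.375 -0.157  0.003]
handle ((332.4396667480469, 216.02584838867188), (32.69530487060547, 6.040095806121826), 66.80140686035156)
[ 0.5   -0.162  0.043]
[ 0.507 -0.179  0.043]
[ 0.415 -0.213  0.043]
[ 0.408 -0.196  0.043]
```

```bash
cat >> h.py <<'E'
def shot(n):
    s=env.observe(); im=env.camera("wrist"); cv2.imwrite(f"pics/{n}.png",im); np.save(f"pics/{n}.npy",{k:s[k] for k in("eef_pos","tool_rot")},allow_pickle=True); return s,im
def load(n): return np.load(f"pics/{n}.npy",allow_pickle=True).item(), cv2.imread(f"pics/{n}.png")
E
python3 - <<'E'
from h import *
for yaw in (-1.6,178.4): print(yaw,env.solve_ik([.495,.266,.085],down(yaw)),env.solve_ik([.42,.266,.085],down(yaw)))
for yaw in (20.6,200.6): print(yaw,env.solve_ik([.458,-.188,.076],down(yaw)))
env.goto([.50,.266,.22],down(-1.6)); shot("w_eye"); print(env.observe()["time_s"],env.observe()["eef_pos"])
env.goto([.45,-.19,.22],down(20.6)); shot("w_hook"); print(env.observe()["time_s"])
s=env.observe(); print(s["eef_pos"],s["tool_rot"])
E
python3 -c "
import cv2,numpy as np
a=cv2.imread('pics/w_eye.png');b=cv2.imread('pics/w_hook.png');cv2.imwrite('pics/pair.png',cv2.resize(np.vstack([a,b]),None,fx=.78,fy=.78,interpolation=cv2.INTER_AREA))"
```

```text
-1.6 [ -54.55640058   24.72245438   25.9710782   106.45986691  -13.47070375
   51.83312748 -113.8688673 ] [ -58.61360556   17.00439286   23.58206513  115.88900184   -8.94520305
   48.80188045 -121.63725093]
178.4 [-39.16110431  23.08500179   7.41409221 105.62321002  -3.70558338
  51.52321571  58.37271643] [-43.2309038   16.18232502   6.25663046 115.09959439  -2.31233284
  48.83259365  52.70227648]
20.6 [-15.30852399  19.68448005  36.76533766 116.97794335 -15.71182692
  48.11682424 -38.94589128]
200.6 [ 50.59962466  21.42164168 -37.80416352 113.626234    16.8916133
  50.39693149 114.40719793]
1.875 [0.49960331 0.26699619 0.22002176]
3.6
[ 0.45058924 -0.18903132  0.22003122] [[ 9.35491864e-01  3.53348221e-01  7.95840569e-05]
 [ 3.53348226e-01 -9.35491864e-01 -5.80207327e-05]
 [ 5.39487151e-05  8.23988087e-05 -9.99999995e-01]]
```

View pics/pair.png

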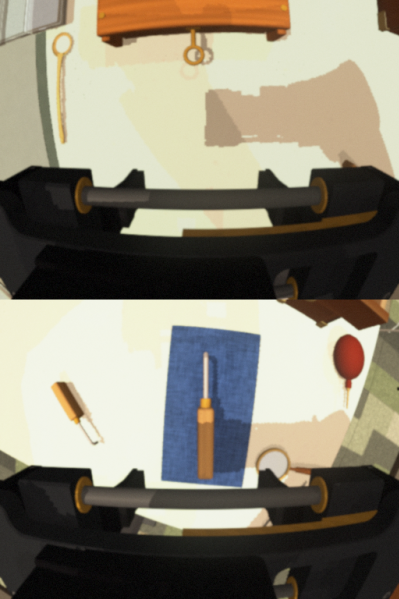

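```bash
python3 - <<'E'
from h import *
st,im=load("w_hook"); hsv=cv2.cvtColor(im,cv2.COLOR_BGR2HSV)
m=cv2.inRange(hsv,(5,100,60),(25,255,255)); k=np.zeros_like(m); k[50:240,235:290]=m[50:240,235:290]
c=max(cv2.findContours(k,0,2)[0],key=cv2.contourArea); r=cv2.minAreaRect(c); print(r)
for p in cv2.boxPoints(r): print(p.round(1),onz("wrist",p,.043,st).round(4))
A=cv2.resize(im[50:240,200:330],None,fx=3,fy=3,interpolation=cv2.INTER_CUBIC)
for n,p in [("rod end",(264,67)),]: print(n,onz("wrist",p,.036,st).round(4))
st,im=load("w_eye")
B=cv2.resize(im[0:110,180:310],None,fx=3,fy=3,interpolation=cv2.INTER_CUBIC)
h=max(A.shape[0],B.shape[0]); f=lambda x:cv2.copyMakeBorder(x,0,h-x.shape[0],0,5,0)
cv2.imwrite("pics/c2.png",np.hstack([f(A),f(B)]))
hsv=cv2.cvtColor(im,cv2.COLOR_BGR2HSV); g=hsv[60:90,232:272]; 
for r in range(0,30,3): print(' '.join("%d/%d/%d"%tuple(p) for p in g[r,::3]))
print("eye",onz("wrist",(246,73),.03,st))
E
```

```text
((263.5, 178.0), (102.0, 21.0), 90.0)
[253. 127.] [ 0.5016 -0.1628  0.043 ]
[274. 127.] [ 0.5083 -0.1805  0.043 ]
[274. 229.] [ 0.4168 -0.2164  0.043 ]
[253. 229.] [ 0.4096 -0.1972  0.043 ]
rod end [ 0.5575 -0.1524  0.036 ]
21/58/228 22/60/227 20/72/220 17/148/197 17/188/193 16/187/188 17/190/191 17/190/197 18/140/178 16/84/155 16/78/156 19/71/184 20/66/214 25/51/225
21/62/226 21/66/223 17/158/197 17/188/178 18/107/174 19/73/204 19/76/202 17/147/167 17/194/198 17/156/159 18/81/157 18/74/162 18/80/159 21/60/190
22/60/227 19/94/209 17/190/188 18/98/183 21/58/225 22/58/225 19/71/190 17/81/157 16/148/176 17/192/189 20/68/214 20/64/214 18/80/163 20/73/167
21/60/228 17/129/201 17/185/178 21/69/215 22/59/226 22/60/227 20/71/175 18/78/160 19/92/188 17/193/198 18/92/192 22/60/226 20/69/193 16/78/166
22/60/226 17/126/198 17/190/183 20/67/216 22/59/226 21/58/227 18/70/174 18/71/184 19/96/197 17/187/196 19/84/192 21/58/227 22/61/219 19/75/170
21/58/228 20/93/204 18/191/200 18/106/182 21/60/227 22/58/226 19/71/175 17/88/157 17/171/186 17/177/179 25/55/214 23/56/227 19/66/192 15/78/167
24/54/227 23/56/223 18/149/188 17/190/197 18/134/185 21/78/204 19/100/197 17/170/188 17/184/190 17/115/157 25/38/215 19/65/195 18/74/182 21/55/193
27/46/226 23/56/226 21/65/219 18/121/189 17/182/189 18/189/190 17/184/187 18/168/176 20/89/174 18/78/174 17/72/191 18/73/193 22/53/207 33/29/226
27/49/227 23/56/227 25/53/227 26/50/226 24/56/215 22/73/199 19/71/205 24/60/216 27/44/227 26/48/218 28/40/224 33/26/228 31/27/227 34/26/229
24/57/227 26/50/229 29/46/226 29/44/226 28/44/228 28/45/227 22/56/228 23/57/228 29/45/226 28/44/227 30/43/226 33/29/229 34/28/229 34/27/229
eye [0.60804645 0.27749414 0.03      ]
```

View pics/c2.png

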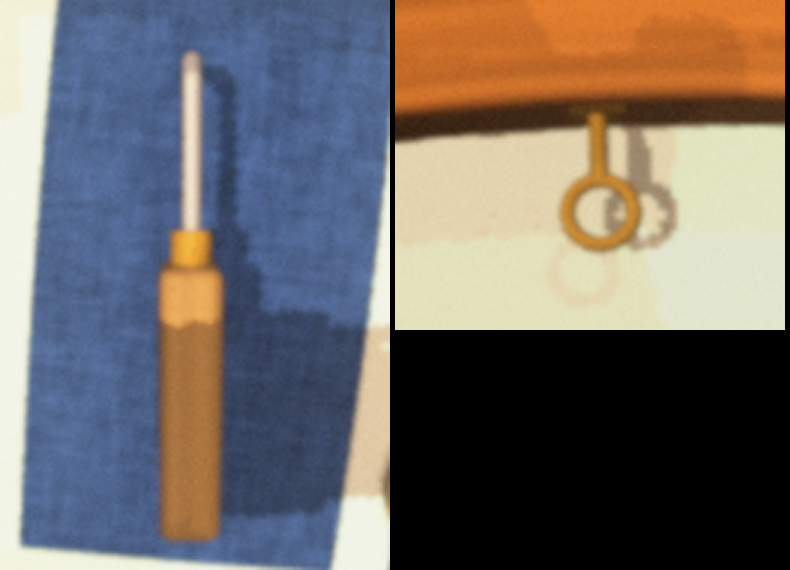

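```bash
python3 - <<'E'
from h import *
st,im=load("w_hook")
f=onz("wrist",(263.7,139),.043,st);b=onz("wrist",(263.7,230),.043,st)
# side edges at mid top: width
l=onz("wrist",(253.5,180),.043,st);r=onz("wrist",(274,180),.043,st)
t=onz("wrist",(263.8,68),.039,st)
print(f,b,np.linalg.norm(f-b),np.linalg.norm(l-r),(f+b)/2,(l+r)/2)
d=(f-b)[:2];print("yaw",np.degrees(np.arctan2(d[1],d[0])),"rod end",t,np.linalg.norm((t-(f+b)/2)[:2]))
d=(t-(f+b)/2)[:2];print("yaw rod",np.degrees(np.arctan2(d[1],d[0])))
st,im=load("w_eye")
print("eye",onz("wrist",(248.3,71),.03,st))
hsv=cv2.cvtColor(im,cv2.COLOR_BGR2HSV); m=cv2.inRange(hsv,(12,140,100),(22,255,255)); k=np.zeros_like(m);k[58:90,230:268]=m[58:90,230:268]
c=max(cv2.findContours(k,0,2)[0],key=cv2.contourArea); (u,v),R=cv2.minEnclosingCircle(c); print(u,v,R,cv2.boundingRect(c),onz("wrist",(u,v),.03,st))
x,y,w,h=cv2.boundingRect(c); print("OD",onz("wrist",(x,v),.03,st)-onz("wrist",(x+w-1,v),.03,st))
# mouth: front upper edge of board: find transition per column
for u in (150,200,248,300,350):
    col=hsv[:70,u].astype(int); print(u,[tuple(p) for p in col[0:52:4]])
E
```

```text
[ 0.4947639  -0.17570834  0.043     ] [ 0.41228041 -0.20734115  0.043     ] 0.08834115912914497 0.019104893774036534 [ 0.45352216 -0.19152475  0.043     ] [ 0.45909726 -0.1893971   0.043     ]
yaw 20.98205504380618 rod end [ 0.55608315 -0.15263858  0.039     ] 0.10968541941263835
yaw rod 20.764306704616953
eye [0.60991442 0.27529078 0.03      ]
248.23403930664062 70.1276626586914 12.911702156066895 (236, 58, 26, 25) [0.61076483 0.27533146 0.03      ]
OD [0.00078446 0.02343144 0.        ]
150 [(np.int64(13), np.int64(204), np.int64(194)), (np.int64(13), np.int64(205), np.int64(190)), (np.int64(13), np.int64(198), np.int64(212)), (np.int64(13), np.int64(205), np.int64(219)), (np.int64(13), np.int64(201), np.int64(207)), (np.int64(12), np.int64(203), np.int64(182)), (np.int64(13), np.int64(203), np.int64(201)), (np.int64(13), np.int64(207), np.int64(203)), (np.int64(12), np.int64(204), np.int64(199)), (np.int64(13), np.int64(203), np.int64(212)), (np.int64(12), np.int64(200), np.int64(159)), (np.int64(12), np.int64(215), np.int64(63)), (np.int64(11), np.int64(197), np.int64(62))]
200 [(
[... 1693 characters left out ...]
int64(84)), (np.int64(32), np.int64(38), np.int64(229)), (np.int64(32), np.int64(42), np.int64(227))]
350 [(np.int64(13), np.int64(202), np.int64(211)), (np.int64(13), np.int64(201), np.int64(220)), (np.int64(13), np.int64(197), np.int64(212)), (np.int64(13), np.int64(197), np.int64(205)), (np.int64(13), np.int64(200), np.int64(199)), (np.int64(13), np.int64(197), np.int64(211)), (np.int64(13), np.int64(195), np.int64(208)), (np.int64(13), np.int64(194), np.int64(221)), (np.int64(13), np.int64(195), np.int64(182)), (np.int64(12), np.int64(162), np.int64(85)), (np.int64(12), np.int64(168), np.int64(85)), (np.int64(12), np.int64(162), np.int64(93)), (np.int64(12), np.int64(160), np.int64(89))]
```

```bash
python3 - <<'E'
from h import *
st,im=load("w_eye")
P=[]
g=cv2.cvtColor(im,cv2.COLOR_BGR2HSV)[:,:,2]
for u in (150,175,200,225,275,300,325,350):
    col=g[:60,u].astype(int); v=next(v for v in range(15,58) if col[v]<150)
    P.append(onz("wrist",(u,v-.5),.061,st))
P=np.array(P);print(P.round(4)); k=np.polyfit(P[:,1],P[:,0],1); print("bay yaw",-np.degrees(np.arctan(k[0])))
env.goto([.4535,-.1915,.14],down(20.8)); env.line_to([.4535,-.1915,.077],velocity=.1)
env.grasp(45); env.hold(.2); s=env.observe(); print(s["width"],s["eef_pos"],s["force"],s["time_s"])
env.line_to([.4535,-.1915,.16],velocity=.1); s,_=shot("w_held"); print(s["width"],s["force"],s["time_s"])
E
python3 -c "
import cv2,numpy as np
a=cv2.imread('pics/w_held.png');cv2.imwrite('pics/c3.png',cv2.resize(a[:260,150:370],None,fx=2.3,fy=2.3,interpolation=cv2.INTER_CUBIC))"
```

```text
[[0.6403 0.3601 0.061 ]
 [0.64   0.3369 0.061 ]
 [0.6404 0.3148 0.061 ]
 [0.6406 0.2933 0.061 ]
 [0.6409 0.2512 0.061 ]
 [0.6403 0.23   0.061 ]
 [0.6412 0.2082 0.061 ]
 [0.6409 0.1856 0.061 ]]
bay yaw 0.2604617422826064
0.019378323538412883 [ 0.4534971  -0.1915241   0.07700909] [-0.16527115 -0.67816603  0.2590451 ] 6.0917
0.01947003025414948 [ 0.31236012 -1.35771108 -2.39258971] 7.075
```

View pics/c3.png

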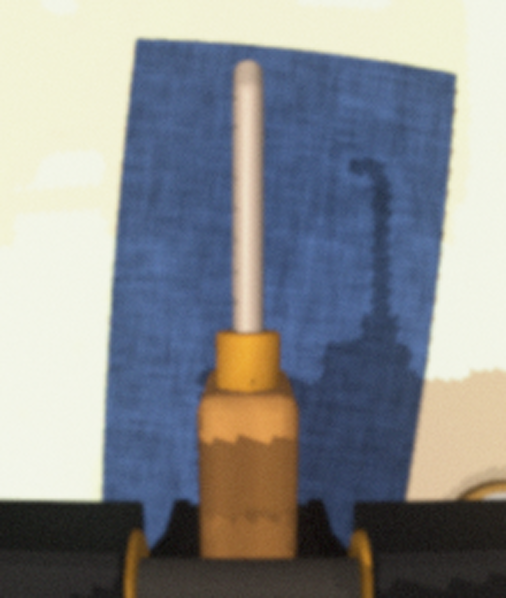

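```bash
python3 - <<'E'
from h import *
st,im=load("w_held")
# rod end (outer end of bend, 113 mm) at rod-axis plane, in tool frame
p=onz("wrist",(257.4,27.5),st["eef_pos"][2]-.044,st); q=onz("wrist",(257.4,150),st["eef_pos"][2]-.041,st)
t=st["tool_rot"].T@(p-st["eef_pos"]); print("rod end tool",t, "mid rod", st["tool_rot"].T@(q-st["eef_pos"]))
R=down(0)
env.line_to([.497,.232,.16],rot=R,velocity=.2); env.line_to([.497,.232,.122],velocity=.1)
s,_=shot("w_near"); cv2.imwrite("pics/s1.png",env.camera("scene")); print(s["eef_pos"],s["force"],s["time_s"])
E
python3 -c "
import cv2,numpy as np
a=cv2.imread('pics/w_near.png');cv2.imwrite('pics/c4.png',cv2.resize(a[:200,130:370],None,fx=3,fy=3,interpolation=cv2.INTER_CUBIC))"
```

```text
rod end tool [ 0.10987289 -0.00261486  0.04392465] mid rod [ 0.05256459 -0.00260396  0.04096456]
[0.49707401 0.23175837 0.12196924] [ 0.35423679 -0.48596989 -1.18965283] 9.9333
```

View pics/c4.png

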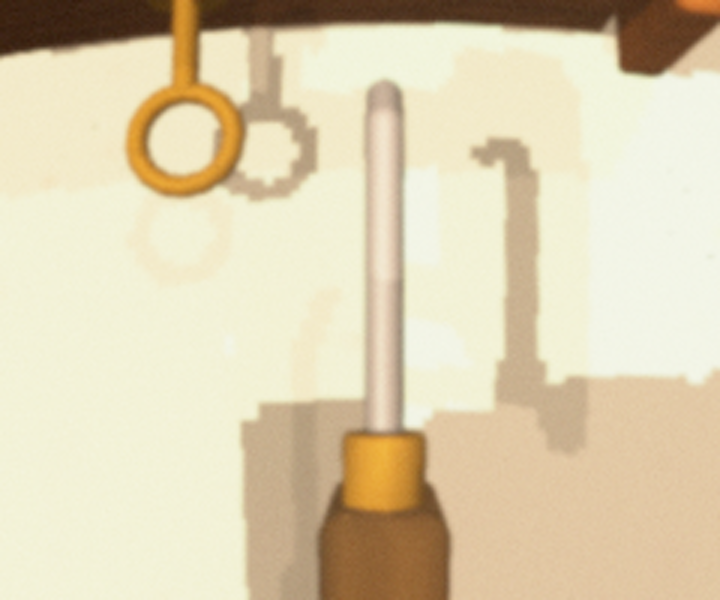

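```bash
python3 - <<'E'
from h import *
st,im=load("w_near")
z=st["eef_pos"][2]
e=onz("wrist",(192,46.3),.03,st); a=onz("wrist",(258.3,27.3),z-.044,st); print("eye",e,"rodend",a,a-st["eef_pos"])
for u in (187,197): print(onz("wrist",(u-15,46.3),.03,st)) if 0 else None
L=onz("wrist",(130+127/3,46.3),.03,st);Rr=onz("wrist",(130+244/3,46.3),.03,st);print("OD",L-Rr)
prong=a-[.003,0,0]; print("shift",(e-prong)[:2])
E
python3 -c "
import cv2,numpy as np
a=cv2.imread('pics/s1.png');cv2.imwrite('pics/c5.png',cv2.resize(a[190:330,140:320],None,fx=4,fy=4,interpolation=cv2.INTER_CUBIC))"
```

```text
eye [0.60941314 0.27474055 0.03      ] rodend [0.60621261 0.23354723 0.07796924] [ 0.1091386   0.00178885 -0.044     ]
OD [0.00181757 0.02516472 0.        ]
shift [0.00620053 0.04119333]
```

View pics/c5.png

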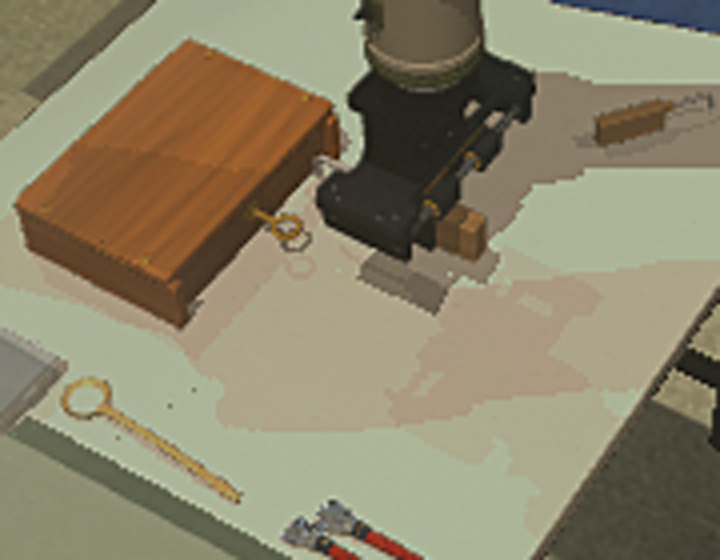

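```bash
python3 - <<'E'
from h import *
print("eye scene",onz("scene",(211.75,246.75),.03))
s=env.observe(); p=s["eef_pos"].copy(); p[:2]+=[.0062,.0412]
env.line_to(p,velocity=.06); env.hold(.2); f0=env.observe()["force"]; print(f0)
p[2]=.086; hit=env.line_to(p,velocity=.03,until_force=3); s=env.observe(); print(hit,s["eef_pos"],s["force"]-f0,s["time_s"])
shot("w_in"); cv2.imwrite("pics/s2.png",env.camera("scene"))
E
python3 -c "
import cv2,numpy as np
a=cv2.imread('pics/w_in.png');b=cv2.imread('pics/s2.png')
cv2.imwrite('pics/c6.png',np.hstack([cv2.resize(a[:130,190:320],None,fx=3,fy=3,interpolation=cv2.INTER_CUBIC),cv2.resize(b[215:280,160:260],(600,390),interpolation=cv2.INTER_CUBIC)[:,:400]]))"
```

```text
eye scene [0.60860204 0.27465623 0.03      ]
[ 0.19465553 -0.55314798 -1.6756438 ]
False [0.50374713 0.2733024  0.08619964] [-0.4683619   0.67307989  0.77222705] 12.45
```

View pics/c6.png

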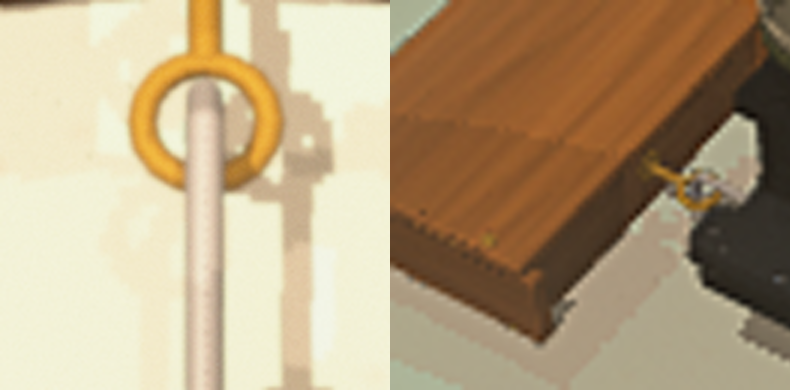

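```bash
python3 - <<'E'
from h import *
env.hold(.2); s=env.observe(); f0=s["force"].copy(); p0=s["eef_pos"].copy(); p=p0.copy()
np.save("pull0.npy",np.r_[p0,f0])
F=[]
for i in range(24):
    p[0]-=.0035
    hit=env.line_to(p,velocity=.025,until_force=7)
    s=env.observe(); f=s["force"]-f0; F.append(f[0]); print(i,hit,round((s["eef_pos"][0]-p0[0])*1e3,2),f.round(2),round(s["time_s"],2))
    if hit or f[0]>11: break
E
```

```text
0 False -3.74 [-0.06 -1.03 -0.98] 13.04
1 False -7.14 [ 0.04 -0.13 -1.63] 13.33
2 False -10.55 [ 0.77 -1.09 -1.24] 13.62
3 False -14.14 [ 0.04 -1.58 -0.05] 13.92
4 False -17.76 [-0.32 -0.68 -0.07] 14.21
5 False -21.3 [ 0.81 -0.67 -0.26] 14.5
6 False -24.8 [-0.45 -0.97  0.05] 14.79
7 False -28.3 [-0.41 -0.49 -0.2 ] 15.08
8 False -31.79 [ 0.46 -1.32 -0.72] 15.38
9 False -35.3 [ 0.41 -0.85 -0.54] 15.67
10 False -38.78 [ 0.4  -0.94 -0.62] 15.96
11 False -42.28 [-0.33 -0.48 -1.04] 16.25
12 False -45.77 [ 0.23 -0.99 -0.93] 16.54
13 False -49.27 [ 0.45 -0.46  0.3 ] 16.83
14 False -52.79 [-0.32 -0.68 -1.52] 17.12
15 False -56.28 [-0.1  -1.4  -1.66] 17.42
16 False -59.75 [ 0.59 -0.66 -0.5 ] 17.71
17 False -63.26 [ 0.22 -2.21 -0.02] 18.0
18 True -65.28 [ 1.43 -0.57  0.59] 18.21
```

```bash
python3 - <<'E'
from h import *
d=np.load("pull0.npy"); f0=d[3:]; p0=d[:3]
def av(n=6):
    a=[]
    for _ in range(n): env.hold(.03); a.append(env.observe()["force"]-f0)
    return np.mean(a,0)
s=env.observe(); print(av().round(2), s["eef_pos"])
_,im=shot("w_pull"); hsv=cv2.cvtColor(im,cv2.COLOR_BGR2HSV); m=cv2.inRange(hsv,(12,140,100),(24,255,255)); m[75:]=0;m[:,:200]=0;m[:,320:]=0
print("ring box",cv2.boundingRect(m))
p=s["eef_pos"].copy(); x0=p[0]
for i in range(6):
    p[0]-=.0007; env.line_to(p,velocity=.01); f=av(); s=env.observe(); print(round((s["eef_pos"][0]-p0[0])*1e3,2),round((p[0]-p0[0])*1e3,2),f.round(2),round(s["time_s"],2))
    if f[0]>7: break
E
```

```text
[ 2.35 -0.11  0.31] [0.43836432 0.27315827 0.08623187]
ring box (233, 0, 50, 48)
-65.46 -65.98 [ 5.21 -0.2  -1.32] 18.91
-65.63 -66.68 [ 7.64 -0.38 -2.25] 19.36
```

```bash
python3 - <<'E'
from h import *
d=np.load("pull0.npy"); f0=d[3:]; p0=d[:3]
def av(n=6):
    a=[]
    for _ in range(n): env.hold(.03); a.append(env.observe()["force"]-f0)
    return np.mean(a,0)
p=np.array([p0[0]-.06668,p0[1],.0862]); p[1]=env.observe()["eef_pos"][1]
for i in range(5):
    p[0]-=.0007; env.line_to(p,velocity=.01); f=av(); s=env.observe(); print(round((s["eef_pos"][0]-p0[0])*1e3,2),f.round(2),round(s["time_s"],2))
    if f[0]>11.5: break
for i in range(5): f=av(9); print("hold",f.round(2),round(env.observe()["time_s"],2))
x=env.observe()["eef_pos"][0]
p[0]=x+.0045; env.line_to(p,velocity=.015); env.hold(.2); print(av().round(2),(env.observe()["eef_pos"][0]-p0[0])*1e3)
shot("w_slack")
_,im=load("w_slack"); hsv=cv2.cvtColor(im,cv2.COLOR_BGR2HSV); m=cv2.inRange(hsv,(12,140,100),(24,255,255)); m[75:]=0;m[:,:200]=0;m[:,320:]=0
print("ring box",cv2.boundingRect(m))
cv2.imwrite('pics/c7.png',np.hstack([cv2.resize(im[:130,190:320],None,fx=3,fy=3),cv2.resize(load("w_pull")[1][:130,190:320],None,fx=3,fy=3)]))
E
```

```text
-65.78 [ 9.76  0.15 -2.7 ] 19.81
-65.95 [ 1.204e+01 -1.000e-02 -3.120e+00] 20.26
hold [11.82  0.05 -3.14] 20.56
hold [12.05 -0.09 -2.93] 20.86
hold [12.27 -0.23 -2.69] 21.16
hold [11.86  0.03 -2.87] 21.46
hold [11.73 -0.19 -3.11] 21.76
[-0.06 -0.84 -0.79] -61.472840198525056
ring box (233, 0, 50, 55)
```

View pics/c7.png

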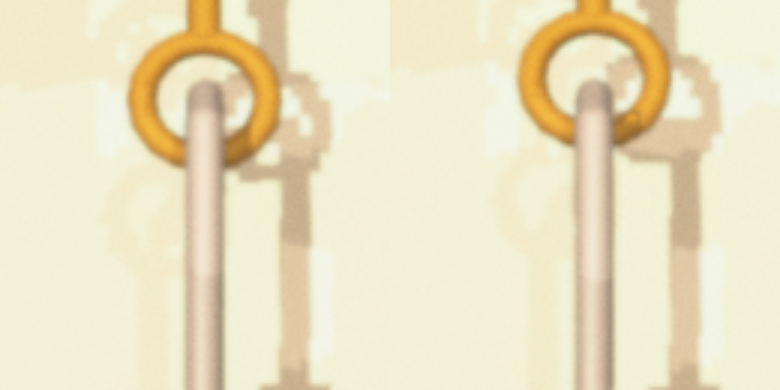

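```bash
python3 - <<'E'
from h import *
p=env.observe()["eef_pos"].copy(); p[2]=.13
print(env.line_to(p,velocity=.05,until_force=4)); p[2]=.16; env.line_to(p,velocity=.1)
cv2.imwrite("pics/top1.png",env.camera("top")); shot("w_up")
env.line_to([.4535,-.1915,.16],rot=down(20.8),velocity=.2)
env.line_to([.4535,-.1915,.09],velocity=.08); env.hold(.2); f0=env.observe()["force"]
hit=env.line_to([.4535,-.1915,.0762],velocity=.015,until_force=3); s=env.observe(); print(hit,s["eef_pos"],s["force"]-f0,s["time_s"])
shot("w_down")
E
python3 -c "
import cv2,numpy as np
a=cv2.imread('pics/top1.png');b=cv2.imread('pics/w_down.png')
cv2.imwrite('pics/c8.png',np.hstack([cv2.resize(a[95:195,110:240],None,fx=3,fy=3,interpolation=cv2.INTER_CUBIC),cv2.resize(b[:260,150:370],(254,300))]))"
```

```text
False
True [ 0.45339499 -0.19150874  0.07698733] [0.32931686 0.03919543 6.32739735] 28.8833
```

View pics/c8.png

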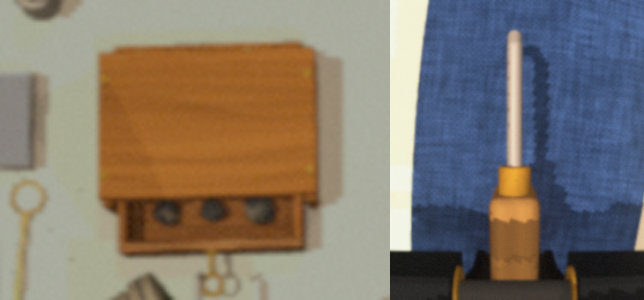

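```bash
python3 - <<'E'
from h import *
env.ungrasp(); env.hold(.2)
env.line_to([.4535,-.1915,.22],velocity=.08); env.hold(.3); s,im=shot("w_end"); print(s["width"],s["time_s"])
cv2.imwrite("pics/top2.png",env.camera("top"))
hsv=cv2.cvtColor(im,cv2.COLOR_BGR2HSV)
m=cv2.inRange(hsv,(5,100,60),(25,255,255)); k=np.zeros_like(m); k[50:240,235:290]=m[50:240,235:290]
c=max(cv2.findContours(k,0,2)[0],key=cv2.contourArea); print(cv2.minAreaRect(c))
a=cv2.imread("pics/top2.png"); cv2.imwrite("pics/c9.png",np.hstack([a[60:300,90:410],cv2.resize(im,(320,240))]))
E
```

```text
0.08709188927523033 32.65
((257.5, 179.0), (102.0, 21.0), 90.0)
```

View pics/c9.png

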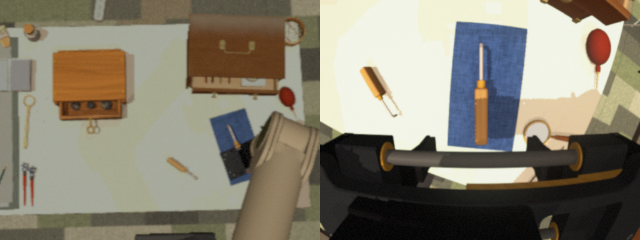

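The hook stands upright on the pad, the tray is out, the bystanders are where they were, and the gripper is clear of everything.

```bash
python3 -c "
from plant import env
env.finish_job(); print(env.observe()['time_s'])"
```

```text
the job is handed in; nothing more can be done
the job is handed in; nothing more can be done
```

The job is done and handed in at about 33 s of robot time, well under the 72 s limit. I gripped the larger hook, lowered its prong into the brass eye and drew the tray out in small steps until it came up against the stop. I held about 12 N for over 1.5 s, then slackened, lifted out, stood the hook back on the pad and released it.

**Checks that passed**
- **Stop:** the pull rose sharply after about 65 mm of hook travel, with almost no further movement. That puts the tray's origin about 47 mm in front of the bay's origin (±5 mm), inside the 42–68 mm range.
- **Hook:** it touched the pad at the height where I had gripped it. The last wrist picture shows it upright and clear of the gripper.
- **Table:** the last top picture shows the tray out and no visible change in the other things.

**Checks that disagreed or stayed open**
- **Sliding friction:** the force readings taken after each step showed no clear friction. The hold beyond friction is therefore inferred: about 12 N total leaves at least 6 N even if friction was at its 6 N maximum.
- **Eye position:** my first rough reading from the top camera was about 9 mm off the wrist and scene readings in both x and y. I used the wrist one. The prong still entered about 4 mm off centre along x, but the eye was not touched on the way in.

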